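# Hold the clamp block against the angle plate for screwing

### The job

Stand the aluminium clamp block upright on the tooling plate with its flat back square against the angle plate, its thumbscrew facing out, and its end up to the locating pin, so that the screw holes line up. Then be a third hand for the colleague who will drive the screws from behind the angle plate: keep the block pressed flush against it with a steady push of about 10 N on the angle plate, and finish while still holding it so. Leave everything else on the bench where it is.

Things in the scene. Friction and masses are not known exactly. Their poses are not given: they have to be found in the camera images.
- block: aluminium clamp block, 50 (its x) by 64 (y) by 40 mm high, 0.23 to 0.38 kg, with an upright 26 mm bore and a thin slot from the bore to its +y end. Origin: centre of the underside, z up. Back = flat +x face, with two small tapped holes, to go against the angle plate; black thumbscrew on the front (-x) face. The plain end faces (+y, -y, 64 mm apart) can be gripped from above.
- block_knob (a point): middle of the black thumbscrew head (16 mm diameter, 12 mm long) on the front of the block: 36 mm in front of the block's centre (-x), 21 mm towards its +y end, 22 mm up. The head's end stands 17 mm out from the front face
- block_back (a point): bottom edge of the block's back (+x) face, at its middle: 25 mm from the block's origin along its x
- fixture: tooling plate, bolted down: aluminium, 170 (x) by 210 (y) by 12 mm thick, tapped holes, a low screw head in each corner. Origin: centre of its underside, on the bench, z up; +x points away from the robot within 20 degrees. Carries the angle plate and pin. Fitted, the block has the same axes, its centre at x = +5 mm, y = 0, its underside on the plate's top (12 mm above the bench).
- angle_plate: steel angle plate, rigid on the tooling plate: upright 10 mm thick, 130 mm long (y), 46 mm high above the plate's top, with two screw holes; foot and ribs behind it (+x). Origin: middle of the lower edge of its flat front face, which looks to -x and lies at x = +30 mm of the plate; axes as the plate's.
- seat (a point): point on the plate's top, at the lower edge of the angle plate's front face, where block_back comes when the block is fitted; same axes as the plate. Bare metal: a block that is borne down on the plate drags, and the drag takes from the push that reaches the angle plate.
- pin_top (a point): centre of the top of the locating pin: dark steel dowel, 10 mm diameter, 10 mm high above the plate's top, centre at x = -11 mm, y = -37 mm of the plate. The -y end of the fitted block touches it. Fingers gripping the block's ends must stay above or beside it.
- collar_a: bystander: steel split shaft collar, 42 mm across, 13 mm high, lying flat. Origin under its centre
- collar_b: bystander: second steel split shaft collar, same size. Origin under its centre
- indicator: bystander: grey digital dial indicator lying on its back, 58 mm round, 20 mm high, its thin stem reaching 88 mm out from the centre along its -x. Origin under its centre
- hex_driver: bystander: T-handled hex driver with a red 106 mm cross handle, 16 mm thick, blade reaching 135 mm along its +x. Origin under its handle
- scissors: bystander: green-handled scissors, 195 mm long, 15 mm high, on the green cutting mat. Origin under its pivot
- screw_tray: bystander: clear 85 x 120 x 30 mm tray of cap screws. Origin under its centre
- adapter: bystander: black power brick 125 x 55 x 32 mm. Origin under its centre
There are look-alikes about, which are no part of the job. Several things have the shape of the block; the one meant has the colours described above.

How it is judged:
At the end, for the whole second after the job is handed in: For the last second the fingers bear on the block (over 3 N), pressing it on the angle plate with 5 to 16 N, at rest. It is flat on the plate, square to the angle plate and at the pin: within 3 mm each way, 0.04 rad; thumbscrew away from the angle plate (contact force between block and angle_plate between 5 and 16 N and contact force between the fingers and block above 3 N and y of block_back in the frame of seat between -0.003 and 0.003 m and z of block_back in the frame of seat between -0.003 and 0.003 m and x of block_back in the frame of seat between -0.003 and 0.003 m and angle between the x axis of block and the x axis of fixture, either way round below 0.04 rad and angle between block's own z axis and vertical below 0.04 rad and x of block_knob in the frame of fixture below 0 m and linear speed of block below 0.01 m/s); the arm keeps its last pose, push and grip.
It fails at once if anything else on the bench is moved by more than 20 mm (distance of any of collar_a, collar_b, indicator, hex_driver, scissors, screw_tray, adapter from where it was at the start of the episode above 0.02 m).
It also fails if it takes over 54 s, if anything falls off the work surface, if the arm or the gripper's body presses on something with over 40 N, if the wrist force passes 120 N, or if a joint passes its speed limit or range.

### The arm

A 6-joint arm with a two-finger parallel gripper is mounted at the origin on the work surface. World frame = base frame: x ahead of the robot, y to its left, z up, the work surface at z = 0. Lengths are in m, angles in rad, forces in N, time in s.
With the tool pointing down it reaches from about 0.25 to 0.775 m from the base axis. Payload 4 kg.
Tool frame: the origin (TCP) lies midway between the tips of the shut fingers; the grasp point (between the pads) lies 19 mm behind it (grip_point_offset is the distance from the TCP to the grasp point, in m); z points along the fingers, y is the line along which they close (so a half turn about z gives the same grasp; the last joint's range is limited). The gripper opens to 94 mm and grips with 3 to 60 N. Pads are 16 mm wide; open, the fingers measure 119 mm over their backs; the gripper's body (75 mm by 177 mm) begins 78 mm behind the grasp point.
Start: joints at [-1.222, 0.087, 1.371, -0, 1.684, -0.103], TCP at [0.24, -0.495, 0.206] pointing down, gripper open.
Joint ranges: [-3.1, 3.1], [-0.76, 2.03], [0.27, 2.55], [-1.08, 4.22], [0.17, 2.65], [-2.57, 2.57]. Speed limits (rad/s): [2.79, 2.79, 3.14, 3.14, 3.14, 3.14].

### API

Orientations are given as [roll, pitch, yaw] about the fixed x, y, z axes, in that order (R = Rz(yaw) Ry(pitch) Rx(roll)).
In Python, from bench import * gives the robot as it stands.
- The arm moves only by the tool carry_out, never from a script. Its argument "commands" is a list of rows, each a list of 6 numbers: the shift along the tool's x, y, z in m, then the turn, a rotation vector about the tool's x, y, z in rad. In form: [[tx, ty, tz, rx, ry, rz], ...]. A call has exactly 5 rows; each row is the pose to reach, as a shift and turn from the pose commanded when the call began, along the tool's axes at that moment; what a row does not reach only later rows make up. A row lasts 1/10 s, in which the tool goes at most 50 mm and 8.59 degrees, less where a joint would pass 70% of its speed; a pose out of reach is approached as far as the arm can. A call with a gripper value outside its range is refused whole. "jaw" is the opening, from 0 (shut) to 1 (fully open), set as the call begins (left out, the last holds). The fingers move at their own pace and stop on an object; the grip force is fixed at half the most. Time passes only in rows, so rows that repeat a pose let the fingers close, or fill a call up. It gives the time, the measured TCP pose, the force, the opening and the grip force at its end, in the units of the state.
- get_obs(): the state, without advancing time (a new reading comes with each control period).
- snapshot(name): name is "scene" or "side" or "wrist"; returns a dict with "img" (480x640x3 uint8, red, green, blue), "range_z" (480x640 float32, m along the optical axis (not along the pixel's ray), 0 where there is no reading), "fx", "fy", "cx", "cy" (pixels), "R" (3x3) and "t" (3): a world point X has camera coordinates R X + t. Camera axes: x right, y down, z forward; pixel columns grow to the right and rows downward; lengths in m; the calibration is good to about 2 mm. A picture is of the moment at which its call begins.
- close_job(): hands the job in; it is judged then, once.
The state is a dict: "time": time; "joint_positions": joint angles; "qvel": joint speeds; "joint_torque": joint torques, N m; "tool_pos": TCP position; "ee_rot": TCP orientation; "wrist_force": force on the tool from outside, world axes, zero at the start; "wrist_torque": the same for the moment, N m; "width": finger opening in m; "finger_force": force on a finger pad.
Only numpy, scipy, OpenCV 4.12 (cv2) and the standard library are available. Lean on these libraries where they do the work, as an engineer would, in place of code of your own. Each camera call takes 0.05 s, during which the arm holds its last target. There are 200 camera calls.

## Working session

There is one attempt and no reset: what is moved stays moved. The work goes in short steps, Python scripts to look and compute and a tool call to move; the robot and the scene stay as the last step left them, time stands still between calls to the robot, and variables do not carry over. Pictures are saved under pics/ and viewed, at most 10 in all, crops included, and the job is handed in when it is done.

Besides the shell and the picture viewer there is one more tool, called after "Request:" as name([rows], argument=value, ...), one row to a line, values as JSON. carry_out: Moves the arm, as the interface text tells. Its arguments: {"type":"object","properties":{"commands":{"type":"array","items":{"type":"array","items":{"type":"number"}}},"jaw":{"type":"number"}},"required":["commands"]}

```bash
mkdir -p pics; ls; python3 - <<'E'
from bench import *
import cv2,numpy as np,pickle
for n in ["scene","side","wrist"]:
    s=snapshot(n); pickle.dump(s,open(n+"0.pkl","wb")); cv2.imwrite(f"pics/{n}0.png",s["img"][:,:,::-1])
    print(n,s["fx"],s["cx"],s["cy"],(-s["R"].T@s["t"]).round(3),s["R"][2].round(2))
print(get_obs())
E
```

```text
pics
scene 505.7834178342226 320.2498982989063 226.33885918774732 [0.957 0.643 0.919] [-0.37 -0.58 -0.72]
side 517.7763893006853 324.2025442760259 242.12451412584133 [-0.096  0.75   0.989] [ 0.47 -0.58 -0.67]
wrist 340.32294669360186 319.59167035316614 237.8109679330484 [ 0.301 -0.465  0.384] [-0.21 -0.1  -0.97]
{'time': 0.15, 'joint_positions': array([-1.22213931e+00,  8.77944260e-02,  1.37186498e+00, -2.41704418e-05,
        1.68359299e+00, -1.03101648e-01]), 'qvel': array([ 0.00040259, -0.00141552, -0.00663093,  0.00011339,  0.0008375 ,
        0.00058269]), 'joint_torque': array([ 2.30240053e-03, -3.40644085e+01, -3.02792180e+01,  7.19589880e-02,
        3.05377739e-02, -1.30848916e-04]), 'tool_pos': array([ 0.23994945, -0.49444645,  0.20458939]), 'ee_rot': array([-3.13993925e+00, -1.46925198e-04,  4.51755847e-01]), 'wrist_force': array([0.56016945, 0.70140348, 0.09404407]), 'wrist_torque': array([ 0.01409655, -0.02498276, -0.05015246]), 'finger_force': 0.0, 'width': 0.0942087920598851}
```

View pics/scene0.png

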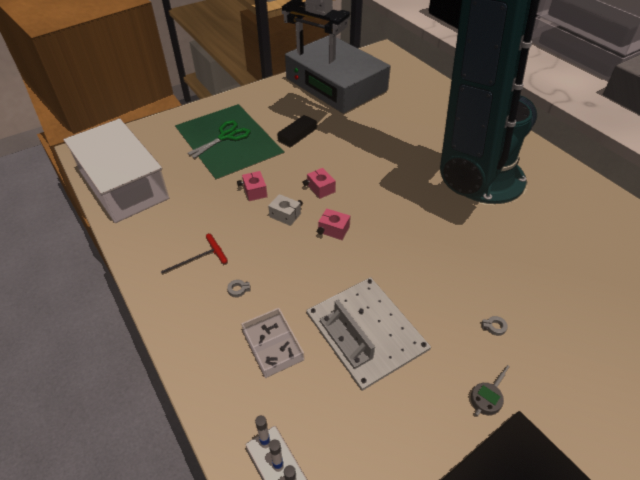

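View pics/side0.png

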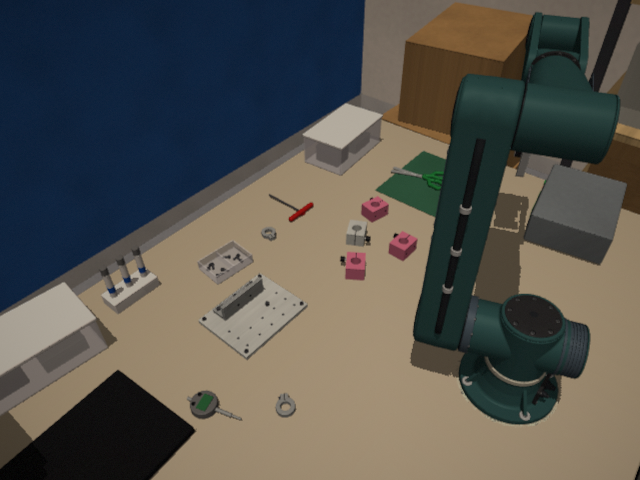

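The scene view shows the aluminium block at about (285,208) with its knob at (300,204). The tooling plate is at (368,330). The pink look-alikes are near (254,185), (321,182) and (334,224). In the side view the block is at (356,233) and the plate at (254,313), with the pin at (267,303).

```bash
cat > h.py <<'E'
import cv2,numpy as np,pickle
def world(s,u=None,v=None):
    if u is None: v,u=np.mgrid[0:480,0:640]
    z=s["range_z"][v,u]
    c=np.stack([(u-s["cx"])/s["fx"]*z,(v-s["cy"])/s["fy"]*z,z],-1)
    return (c-s["t"])@s["R"]
def proj(s,X):
    c=np.atleast_2d(X)@s["R"].T+s["t"]
    return np.c_[c[:,0]/c[:,2]*s["fx"]+s["cx"],c[:,1]/c[:,2]*s["fy"]+s["cy"]]
def ray(s,u,v,h):
    o=-s["R"].T@s["t"]; d=s["R"].T@np.array([(u-s["cx"])/s["fx"],(v-s["cy"])/s["fy"],1.])
    return o+d*(h-o[2])/d[2]
def crop(s,x0,y0,x1,y1,k): return cv2.resize(s["img"][y0:y1,x0:x1,::-1],None,fx=k,fy=k,interpolation=cv2.INTER_CUBIC)
E
python3 - <<'E'
from h import *
S=pickle.load(open("scene0.pkl","rb"));D=pickle.load(open("side0.pkl","rb"))
a=[crop(S,260,185,320,230,6.6),crop(D,330,210,390,255,6.6),crop(S,300,270,435,385,2.94),crop(D,190,265,315,360,3.17)]
a=[cv2.resize(i,(396,297)) for i in a]
cv2.imwrite("pics/c1.png",np.vstack([np.hstack(a[:2]),np.hstack(a[2:])]))
for n,s,b,f in [("scene",S,(265,190,305,225),(300,270,435,385)),("side",D,(340,215,375,250),(190,265,315,360))]:
    W=world(s)
    for nm,r,lo,hi in [("block",b,.034,.046),("plate",f,.007,.018),("angle",f,.05,.066),]:
        x0,y0,x1,y1=r; w=W[y0:y1,x0:x1].reshape(-1,3); w=w[(w[:,2]>lo)&(w[:,2]<hi)]
        (c,sz,an)=cv2.minAreaRect((w[:,:2]*1000).astype(np.float32)); print(n,nm,len(w),np.round(c,1),np.round(sz,1),round(an,1),np.median(w[:,2]).round(4))
E
```

```text
scene block 363 [ 538.5 -176. ] [58.3 67.8] 29.3 0.0391
scene plate 5457 [601.4 212. ] [211.9 241. ] 88.8 0.0117
scene angle 362 [603.  212.5] [130.7  15. ] 89.8 0.0569
side block 222 [ 536. -174.] [49.4 70. ] 28.2 0.0373
side plate 3754 [634.6 213.4] [212.2 313.5] 88.7 0.0102
side angle 223 [599.3 214.5] [130.8  14.6] 87.9 0.0553
```

View pics/c1.png

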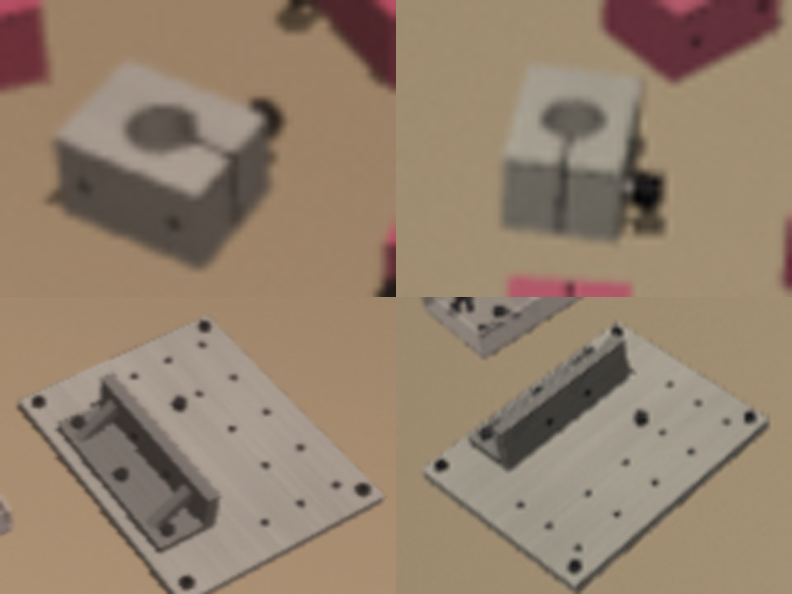

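The block stands upright on the bench. Its knob faces roughly −x−y and its slot end faces +y, so its yaw is about +29°. Top-face corners in the scene view are about (280,194), (268,206), (290,214) and (301,203). Next I'll measure the plate from its dark screws and the pin, and the block from its top corners.

```bash
python3 - <<'E'
from h import *
S=pickle.load(open("scene0.pkl","rb"));D=pickle.load(open("side0.pkl","rb"))
def dark(s,u,v,r=5):
    u,v=int(round(u)),int(round(v)); p=s["img"][v-r:v+r+1,u-r:u+r+1].mean(2); w=np.clip(np.median(p)-20-p,0,None)
    y,x=np.mgrid[-r:r+1,-r:r+1]; return u+(w*x).sum()/w.sum(),v+(w*y).sum()/w.sum()
cs=lambda x,y:(300+x/2.933,270+(y-297)/2.583)
cd=lambda x,y:(190+(x-396)/3.168,265+(y-297)/3.126)
P={"scene":(S,[cs(39,402),cs(204,327),cs(363,490),cs(186,582)],cs(179,404),[(279.7,194.5),(268.3,205.9),(290.3,214.5),(300.6,203.2)]),
"side":(D,[cd(441,465),cd(617,330),cd(750,417),cd(575,566)],cd(641,418),[(350,219.8),(367,221.4),(364.2,235.8),(346.5,234.2)])}
for n,(s,sc,pin,bk) in P.items():
    X=np.array([ray(s,*dark(s,*p),.014)[:2] for p in sc])*1000
    pc=np.array(ray(s,*dark(s,*pin),.018)[:2])*1000
    c,sz,a=cv2.minAreaRect(X.astype(np.float32)); print(n,"screws",X.round(1).tolist(),np.round(c,1),X.mean(0).round(1),np.round(sz,1),round(a,2),"pin",pc.round(1))
    B=np.array([ray(s,*p,.04)[:2] for p in bk])*1000
    c,sz,a=cv2.minAreaRect(B.astype(np.float32)); print(" block",B.round(1).tolist(),B.mean(0).round(1),np.round(sz,1),round(a,1))
E
```

```text
scene screws [[642.4, 117.3], [491.5, 119.0], [495.3, 307.9], [644.5, 304.3]] [568.8 211.9] [568.4 212.1] [188.9 150.9] 88.83 pin [556.3 175.5]
 block [[531.5, -212.5], [576.1, -191.6], [545.4, -135.6], [503.3, -156.1]] [ 539.1 -174. ] [49.2 64.3] 26.5
side screws [[640.3, 308.9], [631.7, 123.5], [484.3, 123.5], [488.7, 311.5]] [562.3 216.2] [561.2 216.8] [189.1 151.6] 88.64 pin [552.1 179. ]
 block [[570.3, -188.2], [527.9, -212.7], [497.8, -156.9], [540.2, -131.6]] [ 534.  -172.4] [49.3 65.5] 28.4
```

Request:
carry_out([
  [0.045,-0.018,0,0,0,0],
  [0.09,-0.036,0,0,0,0],
  [0.135,-0.054,0,0,0,0],
  [0.18,-0.072,0,0,0,0],
  [0.225,-0.09,0,0,0,0],
], jaw=1)

```text
time: 0.65
tool_pos: [0.4041, -0.314, 0.2052]
ee_rot: [-3.141, 0.0, 0.451]
wrist_force: [0.9, -0.3, 0.1]
width: 0.0937
finger_force: 0.0
```

Request:
carry_out([
  [0.045,-0.018,0,0,0,-0.007],
  [0.09,-0.036,0,0,0,-0.014],
  [0.135,-0.054,0,0,0,-0.028],
  [0.183,-0.07,0,0,0,-0.028],
  [0.183,-0.07,0,0,0,-0.028],
])

```text
time: 1.15
tool_pos: [0.5401, -0.168, 0.2044]
ee_rot: [-3.139, -0.001, 0.487]
wrist_force: [-0.2, -1.1, -0.8]
width: 0.0942
finger_force: 0.0
```

```bash
python3 - <<'E'
from bench import *
from h import *
s=snapshot("wrist"); pickle.dump(s,open("wrist1.pkl","wb")); cv2.imwrite("pics/w1.png",s["img"][:,:,::-1])
o=get_obs();print(o["time"],o["tool_pos"],o["ee_rot"],o["joint_positions"],o["wrist_force"])
print("predicted block top",proj(s,[[.537,-.173,.04]]).round(0))
E
```

```text
1.2 [ 0.53851517 -0.1702157   0.20447319] [-3.14021763e+00  9.54759237e-04  4.84968413e-01] [-4.06606794e-01  1.21684081e-01  1.33507234e+00  1.21724570e-04
  1.68650585e+00  6.79235728e-01] [-0.16468612 -0.83331206 -0.5646442 ]
predicted block top [[323. 231.]]
```

View pics/w1.png

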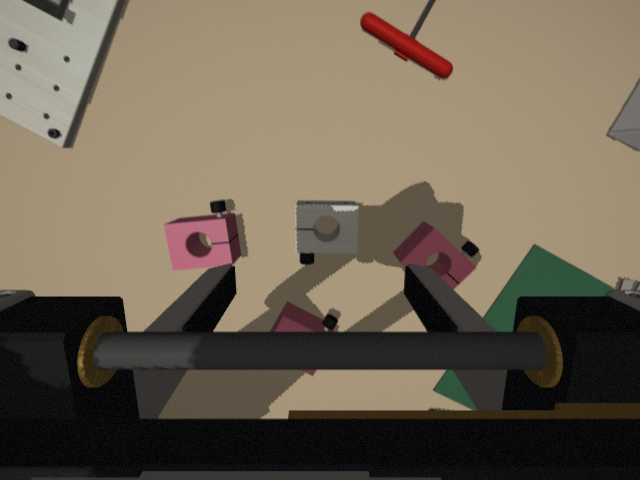

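The wrist view shows the block with top corners at about (297,202), (357,202), (357,252) and (297,250), and its knob at (307,258). The pink blocks on either side (edges at column 240 and about 395) leave room for the fingers.

```bash
python3 - <<'E'
from h import *
s=pickle.load(open("wrist1.pkl","rb"))
W=world(s)[185:270,280:370]; m=(W[...,2]>.033)&(W[...,2]<.047)
p=W[m][:,:2]*1000
c,sz,a=cv2.minAreaRect(p.astype(np.float32));print("depth",np.round(c,1),np.round(sz,1),a,np.median(W[m][:,2]))
B=np.array([ray(s,*q,.04)[:2] for q in [(297,202),(357.5,202),(357.5,252.5),(297,250.5)]])*1000
print(B.round(1).tolist(),B.mean(0).round(1)); print(cv2.minAreaRect(B.astype(np.float32)))
hsv=cv2.cvtColor(s["img"],cv2.COLOR_RGB2HSV)
g=((hsv[...,1]<45)&(hsv[...,2]>90)).astype(np.uint8); n,L,st,ce=cv2.connectedComponentsWithStats(g)
for i in range(1,n):
    if st[i,4]>1000 and 250<ce[i,0]<400 and ce[i,1]<280:
        cn=cv2.findContours((L==i).astype(np.uint8),0,2)[0][0]; r=cv2.minAreaRect(cn); q=cv2.boxPoints(r)
        B=np.array([ray(s,*x,.04)[:2] for x in q])*1000; print(st[i],q.round(1).tolist(),B.mean(0).round(1),cv2.minAreaRect(B.astype(np.float32)))
for u,v in [(54,133),(17,44)]: print(ray(s,u,v,.014).round(4))
E
```

```text
depth [ 540.6 -174. ] [50.4 63.9] 27.443782806396484 0.04031734283648103
[[550.7, -135.6], [579.4, -189.8], [533.1, -215.8], [505.3, -158.7]] [ 542.1 -175. ]
((542.3275756835938, -175.4935302734375), (53.05326461791992, 63.44683074951172), 26.997278213500977)
[ 295  204   64   49 2379] [[295.0, 204.0], [358.0, 204.0], [358.0, 252.0], [295.0, 252.0]] [ 540.6 -174.9] ((540.6844482421875, -174.9898681640625), (50.52294158935547, 66.05449676513672), 27.897279739379883)
[0.4927 0.1214 0.014 ]
[0.5571 0.1798 0.014 ]
```

Request:
carry_out([
  [0.002,0.002,0.04,0,0,0.005],
  [0.002,0.002,0.08,0,0,0.008],
  [0.002,0.002,0.12,0,0,0.008],
  [0.002,0.002,0.15,0,0,0.008],
  [0.002,0.002,0.15,0,0,0.008],
], jaw=0.87)

```text
time: 1.7
tool_pos: [0.5351, -0.1732, 0.0497]
ee_rot: [-3.133, 0.008, 0.47]
wrist_force: [0.3, -0.3, -0.6]
width: 0.082
finger_force: 0.0
```

Request:
carry_out([
  [0,0,0.01,0,0,0],
  [0,0,0.02,0,0,0],
  [0,0,0.03,0,0,0],
  [0,0,0.039,0,0,0],
  [0,0,0.039,0,0,0],
])

```text
time: 2.2
tool_pos: [0.5391, -0.1732, 0.0151]
ee_rot: [-3.14, 0.002, 0.472]
wrist_force: [0.2, 0.4, -0.0]
width: 0.0818
finger_force: 0.0
```

```bash
python3 - <<'E'
from bench import *
from h import *
s=snapshot("wrist"); cv2.imwrite("pics/w2.png",s["img"][:,:,::-1])
o=get_obs();print(o["time"],o["tool_pos"],o["ee_rot"],o["wrist_force"],o["width"])
E
```

```text
2.25 [ 0.53960742 -0.17338519  0.01582334] [-3.14061524e+00  8.64371736e-04  4.71877668e-01] [ 0.47337013  0.03946842 -0.64613151] 0.0820352170216971
```

View pics/w2.png

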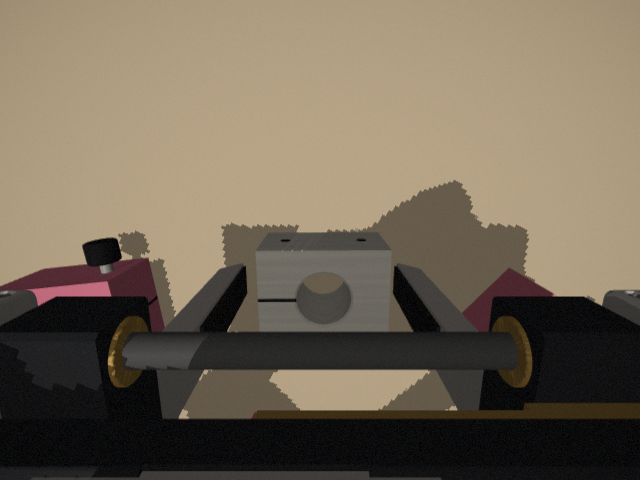

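The fingers straddle the block's ends centrally, with the block between columns 258 and 390 and clear gaps on both sides. I'll close and lift.

Request:
carry_out([
  [0,0,0,0,0,0],
  [0,0,0,0,0,0],
  [0,0,0,0,0,0],
  [0,0,0,0,0,0],
  [0,0,0,0,0,0],
], jaw=0.4)

```text
time: 2.75
tool_pos: [0.5406, -0.1739, 0.0171]
ee_rot: [3.14, -0.001, 0.472]
wrist_force: [0.1, -0.5, 0.7]
width: 0.0634
finger_force: 30.0
```

Request:
carry_out([
  [0,0,-0.005,0,0,0],
  [0,0,-0.03,0,0,0],
  [0,0,-0.06,0,0,0],
  [0,0,-0.09,0,0,0],
  [0,0,-0.105,0,0,0],
])

```text
time: 3.25
tool_pos: [0.5407, -0.1738, 0.1238]
ee_rot: [3.14, -0.002, 0.472]
wrist_force: [0.8, -0.8, -2.8]
width: 0.0637
finger_force: 30.0
```

```bash
python3 - <<'E'
from bench import *
o=get_obs();print(o)
E
```

```text
{'time': 3.25, 'joint_positions': array([-4.10858177e-01,  1.54502165e-01,  1.45869896e+00,  1.14651152e-04,
        1.52563788e+00,  6.88032448e-01]), 'qvel': array([-1.90084106e-04, -6.84204568e-02, -1.75431653e-01, -1.58005354e-03,
        2.71890547e-01, -9.55859683e-04]), 'joint_torque': array([ 3.51724809e-02, -3.70170987e+01, -2.98110956e+01,  5.57864865e-02,
        5.37578040e-02, -2.87094546e-03]), 'tool_pos': array([ 0.54073291, -0.17378957,  0.12382092]), 'ee_rot': array([ 3.13953821e+00, -1.83710318e-03,  4.71902570e-01]), 'wrist_force': array([ 0.81889449, -0.75160407, -2.79694717]), 'wrist_torque': array([-0.02682449, -0.05203608, -0.03719038]), 'finger_force': 29.991130828857422, 'width': 0.06370258603068062}
```

Request:
carry_out([
  [0.01,-0.02,0,0,0,0],
  [0.03,-0.055,0,0,0,0],
  [0.05,-0.091,0,0,0,0],
  [0.07,-0.128,0,0,0,0],
  [0.09,-0.164,0,0,0,0],
])

```text
time: 3.75
tool_pos: [0.5445, 0.015, 0.12]
ee_rot: [-3.14, 0.002, 0.471]
wrist_force: [1.1, -0.5, -4.3]
width: 0.0637
finger_force: 30.0
```

Request:
carry_out([
  [0.02,-0.036,0,0,0,0],
  [0.04,-0.073,0,0,0,0],
  [0.06,-0.11,0,0,0,0],
  [0.085,-0.155,0,0,0,0],
  [0.1,-0.182,0,0,0,0],
])

```text
time: 4.25
tool_pos: [0.5506, 0.224, 0.1199]
ee_rot: [-3.14, 0.002, 0.474]
wrist_force: [-0.1, 0.3, -3.6]
width: 0.064
finger_force: 30.0
```

Request:
carry_out([
  [0,0,0,0,0,0.1],
  [0,0,0,0,0,0.24],
  [0,0,0,0,0,0.37],
  [0,0,0,0,0,0.46],
  [0,0,0,0,0,0.49],
])

```text
time: 4.75
tool_pos: [0.5511, 0.2208, 0.1198]
ee_rot: [3.141, 0.003, -0.019]
wrist_force: [1.0, 0.1, -3.8]
width: 0.064
finger_force: 30.0
```

Request:
carry_out([
  [0,0,0,0,0,0],
  [0,0,0,0,0,0],
  [0,0,0,0,0,0],
  [0,0,0,0,0,0],
  [0,0,0,0,0,0],
])

```text
time: 5.25
tool_pos: [0.552, 0.2209, 0.1215]
ee_rot: [3.142, -0.0, -0.018]
wrist_force: [-0.3, 0.7, -3.6]
width: 0.0636
finger_force: 30.0
```

```bash
python3 - <<'E'
from bench import *
from h import *
s=snapshot("wrist"); cv2.imwrite("pics/w3.png",s["img"][:,:,::-1]);pickle.dump(s,open("wrist3.pkl","wb"))
o=get_obs();print(o["time"],o["tool_pos"],o["ee_rot"],o["joint_positions"],o["wrist_force"],o["wrist_torque"],o["width"])
E
```

```text
5.3 [0.55205218 0.22091264 0.12152115] [ 3.14154165e+00 -1.45453123e-04 -1.80071964e-02] [ 2.85371862e-01  2.15743473e-01  1.39188230e+00 -9.21927025e-05
  1.53384331e+00  1.87417879e+00] [-0.18539032  0.74021668 -3.9761526 ] [ 0.02235139  0.00205339 -0.00984237] 0.06356304429588243
```

View pics/w3.png

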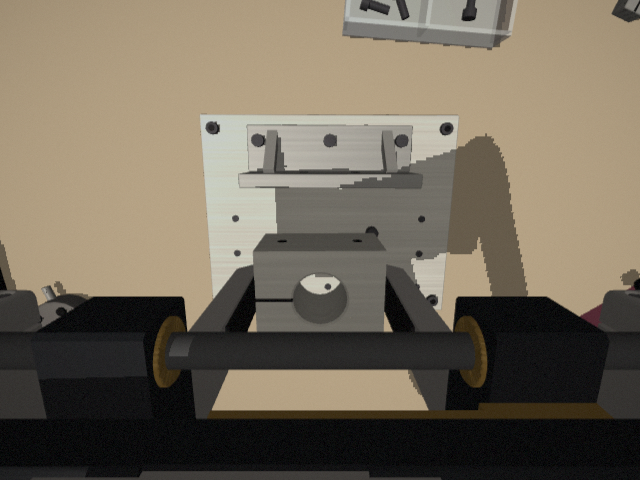

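The block is held level and square, with its back top edge at about row 235 and parallel to the angle plate's top front edge at row 187. The pin shows at (372,231). Plate screws are at (212,128), (447,128) and (432,300).

```bash
python3 - <<'E'
from h import *
s=pickle.load(open("wrist3.pkl","rb"))
R=lambda u,v,h:(ray(s,u,v,h)[:2]*1000).round(1)
a,b=R(212,128,.014),R(447,128.5,.014); m=(a+b)/2; d=a-b; print("back screws",a,b,m,"yaw",np.degrees(np.arctan2(-d[0],d[1])), R(432,300,.014))
a,b=R(238.5,187,.058),R(421.5,187.5,.058); d=a-b; print("plate front edge",a,b,(a+b)/2,np.linalg.norm(d),"yaw",np.degrees(np.arctan2(-d[0],d[1])))
print("pin",R(372,231,.020))
a,b=R(263,235,.1465),R(381,235,.1465); d=a-b; print("block top back edge",a,b,(a+b)/2,np.linalg.norm(d),np.degrees(np.arctan2(-d[0],d[1])))
W=world(s)
for r,lo,hi in [((230,165,430,195),.05,.066),((255,230,395,330),.138,.156)]:
    w=W[r[1]:r[3],r[0]:r[2]].reshape(-1,3); w=w[(w[:,2]>lo)&(w[:,2]<hi)]; print(cv2.minAreaRect((w[:,:2]*1000).astype(np.float32)),np.median(w[:,2]))
E
```

```text
back screws [644.6 307.1] [640.6 117.8] [642.6  212.45] yaw -1.2105072229937628 [492.3 121.5]
plate front edge [600.5 278.8] [597.7 149. ] [599.1 213.9] 129.83019679566075 yaw -1.23577276767601
pin [558.5 177.8]
block top back edge [585.  247.9] [584. 193.] [584.5  220.45] 54.909106712821334 -1.0435235731956105
((605.6981201171875, 213.8573455810547), (129.7783203125, 13.147174835205078), 88.92142486572266) 0.05824522050830042
((555.9706420898438, 219.5234832763672), (69.47103881835938, 42.34435272216797), 88.93412780761719) 0.144650860384502
```

Request:
carry_out([
  [0,0,0.02,0,0,0.003],
  [0,0,0.04,0,0,0.003],
  [0,0,0.06,0,0,0.003],
  [0,0,0.075,0,0,0.003],
  [0,0,0.085,0,0,0.003],
])

```text
time: 5.8
tool_pos: [0.5514, 0.2207, 0.0349]
ee_rot: [3.141, 0.002, -0.021]
wrist_force: [0.5, 0.3, -3.5]
width: 0.0637
finger_force: 30.0
```

Request:
carry_out([
  [0,0,0,0,0,0],
  [0,0,0.001,0,0,0],
  [0,0,0.002,0,0,0],
  [0,0,0.003,0,0,0],
  [0,0,0.004,0,0,0],
])

```text
time: 6.3
tool_pos: [0.5525, 0.2211, 0.0332]
ee_rot: [-3.141, -0.001, -0.021]
wrist_force: [-0.3, 1.2, -3.7]
width: 0.0637
finger_force: 30.0
```

Request:
carry_out([
  [0,0,0.001,0,0,0],
  [0,0,0.0015,0,0,0],
  [0,0,0.002,0,0,0],
  [0,0,0.0025,0,0,0],
  [0,0,0.0025,0,0,0],
])

```text
time: 6.8
tool_pos: [0.552, 0.2209, 0.0298]
ee_rot: [3.141, 0.0, -0.021]
wrist_force: [-0.1, 0.2, -3.0]
width: 0.0637
finger_force: 30.0
```

Request:
carry_out([
  [0,0,0.0005,0,0,0],
  [0,0,0.001,0,0,0],
  [0,0,0.001,0,0,0],
  [0,0,0.001,0,0,0],
  [0,0,0.001,0,0,0],
])

```text
time: 7.3
tool_pos: [0.5521, 0.2209, 0.0292]
ee_rot: [3.142, -0.0, -0.021]
wrist_force: [-0.5, 0.0, -1.5]
width: 0.0636
finger_force: 30.0
```

Request:
carry_out([
  [0.004,0.002,-0.0005,0,0,0],
  [0.008,0.004,-0.0005,0,0,0],
  [0.012,0.005,-0.0005,0,0,0],
  [0.016,0.005,-0.0005,0,0,0],
  [0.018,0.005,-0.0005,0,0,0],
])

```text
time: 7.8
tool_pos: [0.5705, 0.2154, 0.0294]
ee_rot: [3.142, -0.0, -0.022]
wrist_force: [-0.6, 0.2, -3.8]
width: 0.0637
finger_force: 30.0
```

Request:
carry_out([
  [0,0.0005,0,0,0,0],
  [0,0.001,0,0,0,0],
  [0,0.0015,0,0,0,0],
  [0,0.0015,0,0,0,0],
  [0,0.0015,0,0,0,0],
])

```text
time: 8.3
tool_pos: [0.5698, 0.2141, 0.0295]
ee_rot: [3.142, -0.0, -0.021]
wrist_force: [0.0, -0.2, -2.6]
width: 0.0635
finger_force: 30.0
```

Request:
carry_out([
  [0,0.0005,0,0,0,0],
  [0,0.001,0,0,0,0],
  [0,0.001,0,0,0,0],
  [0,0.001,0,0,0,0],
  [0,0.001,0,0,0,0],
])

```text
time: 8.8
tool_pos: [0.5698, 0.2132, 0.0295]
ee_rot: [-3.141, 0.0, -0.021]
wrist_force: [0.2, -0.1, -2.8]
width: 0.0642
finger_force: 30.0
```

Request:
carry_out([
  [0,0.0005,0,0,0,0],
  [0,0.001,0,0,0,0],
  [0,0.001,0,0,0,0],
  [0,0.001,0,0,0,0],
  [0,0.001,0,0,0,0],
])

```text
time: 9.3
tool_pos: [0.5698, 0.213, 0.0296]
ee_rot: [-3.14, -0.0, -0.021]
wrist_force: [-0.9, 5.7, -3.4]
width: 0.064
finger_force: 30.0
```

Request:
carry_out([
  [0.0005,-0.0006,0,0,0,0],
  [0.001,-0.0006,0,0,0,0],
  [0.0015,-0.0006,0,0,0,0],
  [0.002,-0.0006,0,0,0,0],
  [0.002,-0.0006,0,0,0,0],
])

```text
time: 9.8
tool_pos: [0.5708, 0.2131, 0.0293]
ee_rot: [-3.141, 0.002, -0.021]
wrist_force: [-3.5, 4.9, -2.9]
width: 0.0637
finger_force: 30.0
```

Request:
carry_out([
  [0.0005,0,0,0,0,0],
  [0.001,0,0,0,0,0],
  [0.0015,0,0,0,0,0],
  [0.0015,0,0,0,0,0],
  [0.0015,0,0,0,0,0],
])

```text
time: 10.3
tool_pos: [0.5722, 0.213, 0.0293]
ee_rot: [-3.141, 0.002, -0.021]
wrist_force: [-2.3, 4.7, -2.0]
width: 0.0638
finger_force: 30.0
```

Request:
carry_out([
  [0.0005,-0.0004,0,0,0,0],
  [0.001,-0.0004,0,0,0,0],
  [0.001,-0.0004,0,0,0,0],
  [0.001,-0.0004,0,0,0,0],
  [0.001,-0.0004,0,0,0,0],
])

```text
time: 10.8
tool_pos: [0.5741, 0.213, 0.0292]
ee_rot: [-3.142, 0.001, -0.021]
wrist_force: [-3.2, 4.3, -4.0]
width: 0.0638
finger_force: 30.0
```

Request:
carry_out([
  [0.0005,0,0,0,0,0],
  [0.001,0,0,0,0,0],
  [0.001,0,0,0,0,0],
  [0.001,0,0,0,0,0],
  [0.001,0,0,0,0,0],
])

```text
time: 11.3
tool_pos: [0.5743, 0.213, 0.0293]
ee_rot: [3.141, 0.002, -0.021]
wrist_force: [-4.3, 4.5, -1.1]
width: 0.0638
finger_force: 30.0
```

Request:
carry_out([
  [0.0005,-0.0003,0,0,0,0],
  [0.001,-0.0003,0,0,0,0],
  [0.001,-0.0003,0,0,0,0],
  [0.001,-0.0003,0,0,0,0],
  [0.001,-0.0003,0,0,0,0],
])

```text
time: 11.8
tool_pos: [0.5743, 0.213, 0.0292]
ee_rot: [3.141, 0.005, -0.021]
wrist_force: [-7.1, 3.2, 0.0]
width: 0.0639
finger_force: 30.0
```

```bash
python3 - <<'E'
from bench import *
o=get_obs();print(o["time"],o["tool_pos"],o["ee_rot"],o["wrist_force"],o["wrist_torque"])
E
```

```text
11.8 [0.57426841 0.21300558 0.0292136 ] [ 3.14068902  0.004677   -0.02144246] [-7.12192285  3.18839705  0.01802626] [ 0.76209548  1.18718235 -0.28913041]
```

Request:
carry_out([
  [0.0004,-0.0003,-0.0003,0,0,0],
  [0.0008,-0.0003,-0.0003,0,0,0],
  [0.0008,-0.0003,-0.0003,0,0,0],
  [0.0008,-0.0003,-0.0003,0,0,0],
  [0.0008,-0.0003,-0.0003,0,0,0],
])

```text
time: 12.3
tool_pos: [0.5743, 0.213, 0.0292]
ee_rot: [3.14, 0.007, -0.022]
wrist_force: [-9.8, 2.8, -1.0]
width: 0.0636
finger_force: 30.0
```

Request:
carry_out([
  [0,0,0,0,0,0],
  [0,0,0,0,0,0],
  [0,0,0,0,0,0],
  [0,0,0,0,0,0],
  [0,0,0,0,0,0],
])

```text
time: 12.8
tool_pos: [0.5742, 0.213, 0.0292]
ee_rot: [3.14, 0.007, -0.022]
wrist_force: [-8.4, 3.8, -1.1]
width: 0.0635
finger_force: 30.0
```

```bash
python3 - <<'E'
from bench import *
from h import *
o=get_obs();print(o["time"],o["tool_pos"],o["ee_rot"],o["wrist_force"],o["wrist_torque"])
a=[]
for n,c in [("scene",(300,260,435,361)),("side",(190,250,325,351))]:
    s=snapshot(n);pickle.dump(s,open(n+"5.pkl","wb"));a.append(cv2.resize(crop(s,*c,4),(400,300)))
s=snapshot("wrist");pickle.dump(s,open("wrist5.pkl","wb"));a.append(crop(s,120,60,520,360,1))
a.append(np.zeros_like(a[2]))
cv2.imwrite("pics/c5.png",np.vstack([np.hstack(a[:2]),np.hstack(a[2:])]))
E
```

```text
12.8 [0.57423947 0.21300157 0.02918472] [ 3.14009649  0.00665663 -0.02163057] [-8.41876995  3.78212596 -1.06224533] [ 0.73567001  1.4032325  -0.3584624 ]
```

View pics/c5.png

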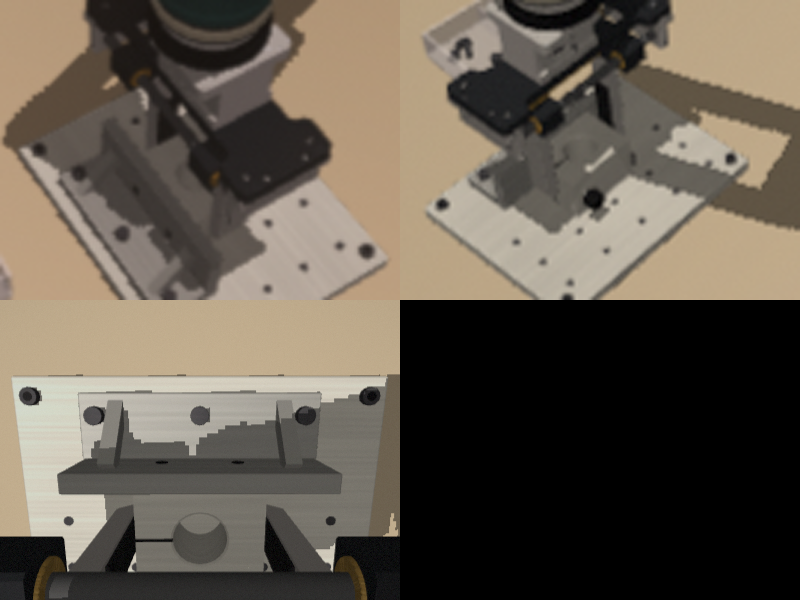

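The block sits flush against the angle plate. The wrist view shows no gap and the slot on the left (+y). The knob faces out, at about (593,198) in the side crop. I'll raise the push slightly to allow for drag.

Request:
carry_out([
  [0.0003,0,0,0,0,0],
  [0.0006,0,0,0,0,0],
  [0.0008,0,0,0,0,0],
  [0.0008,0,0,0,0,0],
  [0.0008,0,0,0,0,0],
])

```text
time: 13.45
tool_pos: [0.5743, 0.213, 0.0292]
ee_rot: [3.14, 0.008, -0.021]
wrist_force: [-10.6, 2.6, 0.9]
width: 0.0635
finger_force: 30.0
```

Request:
carry_out([
  [0,0,0,0,0,0],
  [0,0,0,0,0,0],
  [0,0,0,0,0,0],
  [0,0,0,0,0,0],
  [0,0,0,0,0,0],
])

```text
time: 13.95
tool_pos: [0.5743, 0.213, 0.0292]
ee_rot: [3.14, 0.008, -0.021]
wrist_force: [-10.7, 2.2, 1.0]
width: 0.0638
finger_force: 30.0
```

Request:
carry_out([
  [0,0,0,0,0,0],
  [0,0,0,0,0,0],
  [0,0,0,0,0,0],
  [0,0,0,0,0,0],
  [0,0,0,0,0,0],
])

```text
time: 14.45
tool_pos: [0.5743, 0.213, 0.0292]
ee_rot: [3.14, 0.008, -0.021]
wrist_force: [-10.2, 2.2, 1.1]
width: 0.0639
finger_force: 30.0
```

```bash
python3 -c "
from bench import *
print(close_job())"
```

```text
the job is handed in; nothing more can be done
None
```

I handed the job in with the block gripped upright on the tooling plate, flush on the angle plate and against the pin, thumbscrew out; the wrist push is steady at about 10.5 N (drag takes a little off), no other object was touched, and the close call gave no verdict.

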